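Refit the drain cover and set the rinse valve

TASK

Put the green drain cover back on the drain of the grey rinsing slab, slotted flat face up and white boss down, fully home so that its plate lies flush on the slab. Then open the red-handled water valve to half way (45 degrees) and let go, without disturbing the small seedling pot.

Things in the scene. Friction and masses are not known exactly. Their poses are not given: they have to be found in the camera images.
- slab: fixed grey rinsing slab, 240 (x) by 420 (y) by 30 mm thick, lying on the bench. Origin: centre of its underside; top face 30 mm above it. The drain is in its -y half, the timber block stands on its +y half.
- slab_hole0 (a point): centre of the mouth of the drain, at the slab's top face, z up: a round pocket 87 mm in diameter and 18 mm deep with a 1.5 mm chamfered mouth.
- block: fixed timber block standing on the slab, 110 (x) by 70 (y) by 60 mm high. Origin: centre of its underside; its -y face looks along the slab towards the drain and the cover leans on that face's top edge, its upper half rising above the block; about 30 mm of free slab lies between its foot and the block.
- cover: loose drain cover, 0.4 kg: green plate 120x120x8 mm, flat face with five black slots, on the other face a white round boss 84 mm across, 12 mm high. Origin: centre of the plate's boss-side face; z points out of the slotted face; x, y along the edges. Starts on edge, leaning back 26 degrees on the block, boss facing the drain.
- valve (a joint): angle of the valve's red handle, a quarter-turn: 0 = closed (handle square to the copper pipe), grows anticlockwise seen from above to pi/2 = fully open (handle along the pipe, pointing to +y). Starts closed or nearly so. It turns stiffly (about 3 N at the handle's end) and stays where it is left.
- valve_pivot (a point): point on the handle's upright turning axis, at the handle's mid height (102 mm above the bench); fixed. Its x axis is the closed direction of the handle, its y axis the fully open direction.
- valve_tip (a point): outer end of the red handle, on its centre line, 110 mm from the axis; the handle is a level bar 18 mm wide and 12 mm thick, 96 mm and more above the bench.
- seedling: small loose terracotta pot with a seedling, 64 mm across and 106 mm high, standing on the bench; origin at the centre of its underside. To be left alone.
There are look-alikes about, which are no part of the job. There is more than one size of the cover; the job needs the largest.

How it is judged:
By the outcome, as a careful person would: the job done as asked, in the order asked, and still so for the second after the job is handed in, with the robot touching nothing.
It also fails if it takes over 64 s, if anything falls off the work surface, if the arm or the gripper's body presses on something with over 40 N, if the wrist force passes 120 N, or if a joint passes its speed limit or range.

ROBOT

A 6-joint arm with a two-finger parallel gripper is mounted at the origin on the work surface. World frame = base frame: x ahead of the robot, y to its left, z up, the work surface at z = 0. Lengths are in m, angles in degrees, forces in N, time in s.
With the tool pointing down it reaches from about 0.375 to 0.9 m from the base axis. Payload 3.1 kg.
Tool frame: the origin (TCP) lies at the very end of the fingers, on their centre line; the grasp point (between the pads) lies 19 mm behind it; z points along the fingers, y is the line along which they close (so a half turn about z gives the same grasp; the last joint's range is limited). The gripper opens to 87 mm and grips with 3 to 60 N. Pads are 19 mm wide; open, the fingers measure 117 mm over their backs; the gripper's body (75 mm by 190 mm) begins 51 mm behind the grasp point.
Start: joints at [-10.227, 30.224, 82.088, -0, 67.689, -10.227], TCP at [0.625, 0, 0.223] pointing down, gripper open.
Joint ranges: [-176.69, 176.69], [-43.24, 126.21], [12.49, 139.97], [-82, 262], [0, 151.66], [-163.58, 163.58]. Speed limits (degrees/s): [159.86, 159.86, 180, 180, 180, 180].

INTERFACE

Orientations are given as a 3x3 rotation matrix whose columns are the frame's x, y, z axes.
In Python, from rig import bot gives the robot as it stands.
- The arm moves only by the tool move_arm, never from a script. Its argument "increments" is a list of rows, each an object with "xyz": the shift along the tool's x, y, z in mm, a list of three; "roll": the turn about the tool's z in rad; "grip": the opening in per cent of the stroke, from 0 (shut) to 100 (fully open). A call has 1 to 5 rows; each row shifts and turns the commanded pose from where the row before left it, along the tool's axes as they then stand; what a row does not reach is not made up. A row lasts 1/12 s, in which the tool goes at most 41.7 mm and 7.16 degrees, less where a joint would pass 70% of its speed; a pose out of reach is approached as far as the arm can. A call is refused whole if a number of a shift passes 41.7 or a number of a turn 0.125, either way. A call with a gripper value outside its range is refused whole. The fingers move at their own pace and stop on an object; the grip force is fixed at half the most. Time passes only in rows, so rows that do not move let the fingers close. It gives the time, the measured TCP pose, the force, the opening and the grip force at its end, in the units of the state.
- bot.read_state(): the state, without advancing time (a new reading comes with each control period).
- bot.capture(name): name is "scene" or "side" or "wrist"; returns (picture, depth): 420x560x3 uint8, red, green, blue; 420x560 float32, m along the optical axis (not along the pixel's ray), 0 where there is no reading.
- bot.camera_model(name): a dict with "intrinsics" (3x3 intrinsics, pixels), "rvec" (rotation vector, rad) and "tvec" (3), from world to camera coordinates, as OpenCV has them; the wrist camera has in their place "tool_from_camera" (4x4, takes a point from camera to tool coordinates, whose origin is the TCP and whose axes are the flange's). Camera axes: x right, y down, z forward; pixel columns grow to the right and rows downward; lengths in m; the calibration is good to about 2 mm. A picture is of the moment at which its call begins: read the wrist's pose just before it. camera_model takes no time and is no camera call.
- bot.hand_in(): hands the job in; it is judged then, once.
Trained networks look in the newest picture that a camera, given by its name, has taken for a name from the list of things; names that differ only in an ending like _2 or _b are one class to them, and where a whole thing is asked for, a point or a joint stands for the part that bears it (a point fixed in the world has none). Each returns a list of dicts, best first, with "conf" (0 to 1); they miss things now and then, are a little off and sometimes report something else, mostly with a low value. They report only what shows in the picture. A call takes as long as a camera call. They do not tell look-alikes from the thing itself.
- bot.spot_in(label, camera): "at" ([x, y, z] in m, in the coordinates of the camera as it stood for that picture, good to about 4 mm: the middle of the surface that is visible of it).
- bot.trace(label, camera): "mask" (420x560 bool, what is visible of it).
The state is a dict: "time_s": time; "joint_positions": joint angles; "qvel": joint speeds; "tau": joint torques, N m; "position": TCP position; "tcp_rot": TCP orientation; "force": force on the tool from outside, world axes, zero at the start; "moment": the same for the moment, N m; "opening": opening from 0.0 (shut) to 1.0 (fully open); "grasp_force": force on a finger pad.
Only numpy, scipy, OpenCV 4.12 (cv2) and the standard library are available. Lean on these libraries where they do the work, as an engineer would, in place of code of your own. Each camera call takes 0.05 s, during which the arm holds its last target. There are 200 camera calls.

## Working session

There is one attempt and no reset: what is moved stays moved. The work goes in short steps, Python scripts to look and compute and a tool call to move; the robot and the scene stay as the last step left them, time stands still between calls to the robot, and variables do not carry over. Pictures are saved under pics/ and viewed, at most 10 in all, crops included, and the job is handed in when it is done.

Besides the shell and the picture viewer there is one more tool, called after "Emit:" in YAML: its name, and indented under it one key for each argument. move_arm: Moves the arm, as the interface text tells. Its arguments: {"type":"object","properties":{"increments":{"type":"array"}},"required":["increments"]}

```bash
ls; mkdir -p pics
cat > h.py <<'E'
import numpy as np, cv2
from rig import bot
def cam(n):
    m=bot.camera_model(n); K=np.array(m["intrinsics"])
    if "rvec" in m:
        R=cv2.Rodrigues(np.array(m["rvec"],float))[0]; t=np.array(m["tvec"],float).ravel()
        return K,R.T,-R.T@t
    s=bot.read_state(); T=np.array(m["tool_from_camera"]); Rt=np.array(s["tcp_rot"]); p=np.array(s["position"])
    return K,Rt@T[:3,:3],Rt@T[:3,3]+p
def cloud(d,c):
    K,R,o=c; v,u=np.mgrid[:d.shape[0],:d.shape[1]]
    P=np.stack([(u-K[0,2])/K[0,0]*d,(v-K[1,2])/K[1,1]*d,d],-1)
    return P@R.T+o
def shot(n,f=None):
    c=cam(n); im,d=bot.capture(n)
    if f: cv2.imwrite("pics/"+f,im[...,::-1])
    return im,d,cloud(d,c),c
E
python3 - <<'E'
from h import *
a=shot("scene");b=shot("side")
np.savez("a.npz",im=a[0],d=a[1],P=a[2],im2=b[0],d2=b[1],P2=b[2])
v=np.vstack([a[0],b[0]]); v=cv2.resize(v,(400*1,600))
cv2.imwrite("pics/scene.png",cv2.resize(a[0],(784,588))[...,::-1]);cv2.imwrite("pics/side.png",cv2.resize(b[0],(784,588))[...,::-1])
for n,x in(("scene",a),("side",b)):
    c=x[3]; print(n,c[2])
    for l in["cover","valve","seedling","slab","block"]:
        print(l,[(round(q["conf"],2),(c[1]@np.array(q["at"])+c[2]).round(3)) for q in bot.spot_in(l,n)])
print(bot.read_state())
E
```

```text
pics
scene [1.02208285 0.59695498 0.98468711]
cover [(0.69, array([0.398, 0.472, 0.014])), (0.64, array([0.245, 0.271, 0.016])), (0.57, array([0.598, 0.159, 0.125]))]
valve [(0.69, array([ 0.502, -0.377,  0.103]))]
seedling [(0.91, array([ 0.702, -0.302,  0.052]))]
slab [(0.79, array([0.516, 0.039, 0.031]))]
block [(0.9, array([0.599, 0.204, 0.085]))]
side [ 0.09289853 -0.68271229  0.82424206]
cover [(0.75, array([0.391, 0.467, 0.012])), (0.68, array([0.237, 0.262, 0.016])), (0.59, array([0.576, 0.141, 0.092])), (0.39, array([ 0.489, -0.389,  0.104]))]
valve [(0.77, array([ 0.492, -0.389,  0.107]))]
seedling [(0.7, array([ 0.688, -0.323,  0.054]))]
slab [(0.91, array([ 0.493, -0.027,  0.026]))]
block [(0.44, array([0.535, 0.192, 0.068]))]
{'time_s': 0.6, 'joint_positions': array([-1.02265548e+01,  3.02212423e+01,  8.20893085e+01, -1.05299207e-04,
        6.76906788e+01, -1.02253695e+01]), 'qvel': array([ 0.09006352, -0.02781963, -0.16021431, -0.02944955, -0.01508971,
        0.0182525 ]), 'tau': array([-6.72151527e-04, -4.39744878e+01, -1.76890701e+01,  6.32721791e-02,
        5.06642042e-02, -2.53220225e-05]), 'position': array([6.24955842e-01, 4.49948745e-05, 2.22563726e-01]), 'tcp_rot': array([[ 1.99896299e-05,  1.00000000e+00, -2.14211319e-05],
       [ 1.00000000e+00, -1.99895841e-05,  2.13681954e-06],
       [ 2.13639134e-06, -2.14211746e-05, -1.00000000e+00]]), 'force': array([ 0.58159197,  0.7032684 , -0.01955913]), 'moment': array([ 0.02074545,  0.00519128, -0.00760197]), 'grasp_force': 0.0, 'opening': 1.0018802063147214}
```

View pics/scene.png

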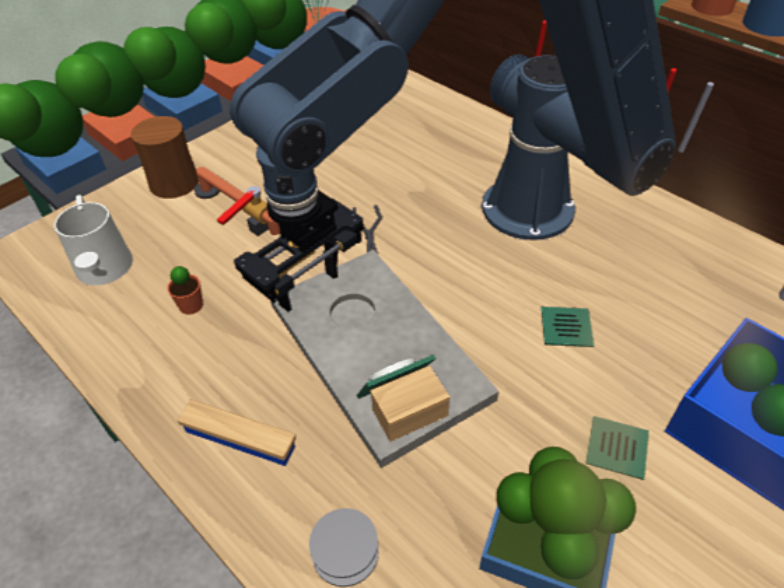

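View pics/side.png

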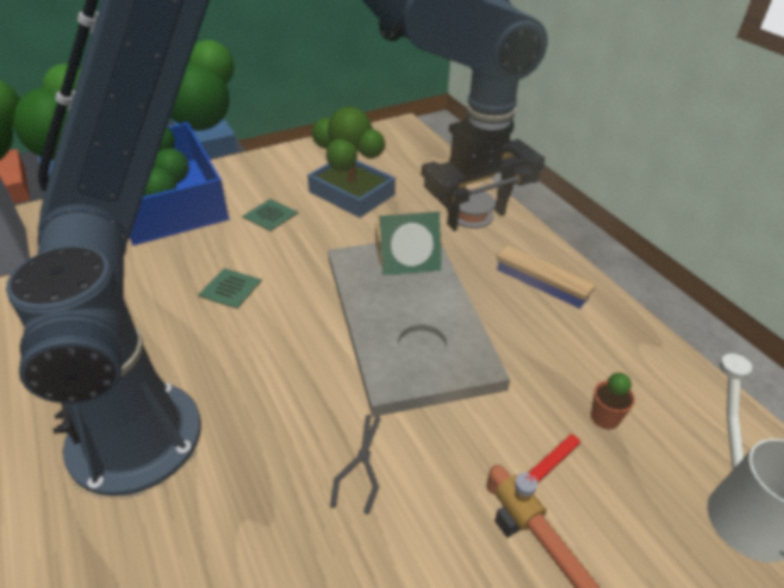

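The scene view, in enlarged pixels, shows three green covers:
- (397,375): leaning on the block with its white boss facing the drain.
- (567,326): lying flat on the bench.
- (618,446): lying flat on the bench.

Only the leaning one matches the description. I'll check the sizes, and then measure the drain at (352,305), the red handle at (238,207) and the pot at (186,290).

Run:
```python
from h import *
a=shot("scene");b=shot("side")
for n,x in(("scene",a),("side",b)):
    im,d,P,c=x; print(n)
    # register z
    up=lambda m: P[m&(d>0)]
    for l in["cover","valve","slab","block","seedling"]:
        for q in bot.trace(l,n)[:4]:
            p=up(q["mask"]); 
            if len(p)<30: continue
            if l in("slab","block"):
                zt=np.median(p[:,2]) if l=="slab" else np.percentile(p[:,2],80)
                p2=p[abs(p[:,2]-zt)<.006]; r=cv2.minAreaRect((p2[:,:2]*1000).astype(np.float32)); print(l,round(q["conf"],2),"z",zt.round(4),r,len(p2))
            elif l=="cover":
                pl=p-p.mean(0);u,s,v=np.linalg.svd(pl,full_matrices=False)
                r=cv2.minAreaRect((pl@v[:2].T*1000).astype(np.float32))
                print(l,round(q["conf"],2),p.mean(0).round(3),"n",v[2].round(3),r[1],"zr",np.percentile(p[:,2],[1,99]).round(3))
            else: print(l,round(q["conf"],2),p.mean(0).round(3),np.percentile(p,[2,98],axis=0).round(3).tolist())
    hsv=cv2.cvtColor(im,cv2.COLOR_RGB2HSV)
    red=((hsv[...,0]<5)|(hsv[...,0]>175))&(hsv[...,1]>200)&(hsv[...,2]>110)&(abs(P[...,2]-.103)<.012)
    p=P[red&(d>0)]; p=p[(p[:,1]<-.25)&(p[:,1]>-.55)]
    if len(p): print("red",len(p),cv2.minAreaRect((p[:,:2]*1000).astype(np.float32)),np.percentile(p[:,2],[10,50,90]).round(4))
    # hole: points below slab top inside slab
    h=(d>0)&(P[...,2]<.024)&(P[...,0]>.4)&(P[...,0]<.68)&(P[...,1]>-.15)&(P[...,1]<.12)
    p=P[h]; print("below",len(p))
    nn,lab,st,ce=cv2.connectedComponentsWithStats(h.astype(np.uint8))
    for i in range(1,nn):
        if st[i,4]>30: q=P[lab==i]; print(st[i],q.min(0).round(3),q.max(0).round(3))
    cv2.imwrite(f"pics/big_{n}.png",cv2.resize(im[170:330,150:380] if n=="scene" else im[120:320,200:420],(790,549) if n=="scene" else (660,600),interpolation=cv2.INTER_CUBIC)[...,::-1])
```

```text
scene
cover 0.89 [0.398 0.475 0.014] n [-0.001  0.006  1.   ] (95.5902328491211, 104.93456268310547) zr [-0.     0.018]
cover 0.72 [0.598 0.159 0.119] n [ 0.278  0.823 -0.494] (118.38526916503906, 145.95590209960938) zr [0.031 0.141]
cover 0.7 [0.241 0.27  0.014] n [ 0.001 -0.002 -1.   ] (96.02568817138672, 96.72911071777344) zr [0.008 0.019]
valve 0.64 [ 0.499 -0.385  0.1  ] [[0.446, -0.505, -0.001], [0.561, -0.359, 0.11]]
slab 0.76 z 0.0285 ((520.0536499023438, 38.81230163574219), (422.79010009765625, 242.7369384765625), 76.29740905761719) 9014
slab 0.48 z 0.1059 ((502.5261535644531, -378.1065673828125), (123.9852066040039, 24.80405044555664), 13.744930267333984) 215
block 0.8 z 0.0897 ((591.4319458007812, 189.45225524902344), (73.34093475341797, 109.34280395507812), 69.93980407714844) 1281
seedling 0.6 [ 0.7   -0.303  0.053] [[0.668, -0.336, 0.0], [0.725, -0.283, 0.104]]
red 139 ((512.232421875, -376.6199035644531), (103.70315551757812, 21.234268188476562), 14.477736473083496) [0.1039 0.1066 0.1089]
below 2440
[236 210  32  24 583] [ 0.453 -0.095  0.005] [ 0.532 -0.017  0.024]
[ 1
[... 460 characters left out ...]
2458496094), (424.8175048828125, 241.1288604736328), 76.26805877685547) 8562
slab 0.17 z 0.0523 ((695.1870727539062, -318.86041259765625), (56.4012451171875, 60.36680603027344), 33.052425384521484) 403
block 0.64 z 0.0881 ((537.3558959960938, 193.60975646972656), (63.68048858642578, 6.106686115264893), 65.84739685058594) 28
seedling 0.91 [ 0.69  -0.321  0.056] [[0.668, -0.345, 0.004], [0.725, -0.288, 0.103]]
seedling 0.57 [0.582 0.141 0.09 ] [[0.529, 0.107, 0.034], [0.64, 0.182, 0.137]]
below 1667
[327 195  55  68 896] [ 0.616 -0.15  -0.007] [0.68  0.106 0.003]
[239 215  11  24 100] [ 0.4    0.048 -0.006] [0.419 0.12  0.024]
[285 232  34  25 650] [ 0.466 -0.083  0.006] [ 0.545 -0.006  0.024]
```

View pics/big_side.png

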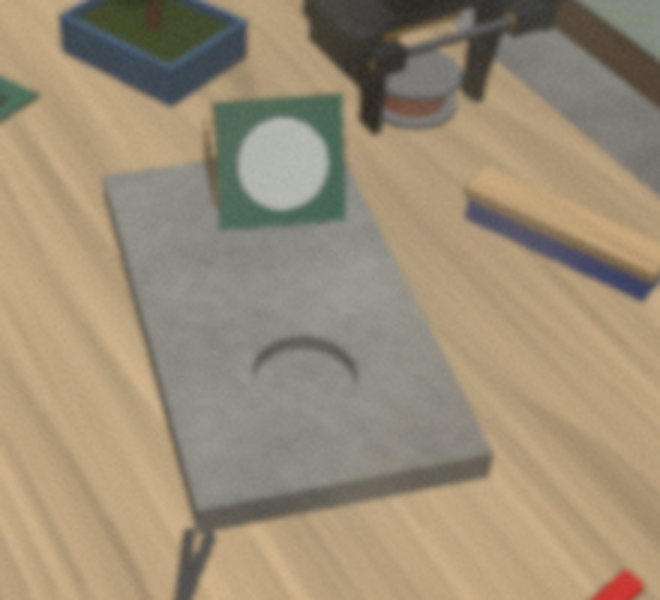

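The side crop shows the leaning cover at (280,160), with its white boss facing the drain at (305,365). It measures 120 mm and the two flat ones about 96 mm, so it's the right one. Next, the wrist view.

Run:
```python
from h import *
print(np.array(bot.camera_model("wrist")["tool_from_camera"]).round(3), bot.camera_model("wrist")["intrinsics"])
im,d,P,c=shot("wrist","w1.png")
z=P[...,2]
h=(d>0)&(z<.022)&(P[...,0]>.42)&(P[...,0]<.6)&(P[...,1]>-.12)&(P[...,1]<.05)
print(h.sum(),c[2])
```

```text
[[ 0.001 -0.961 -0.278  0.076]
 [ 1.     0.001 -0.    -0.001]
 [ 0.    -0.278  0.961 -0.162]
 [ 0.     0.     0.     1.   ]] [[366.62076214   0.         279.0626088 ]
 [  0.         366.62076214 210.76598713]
 [  0.           0.           1.        ]]
4424 [0.62431432 0.07587128 0.3841728 ]
```

View pics/w1.png

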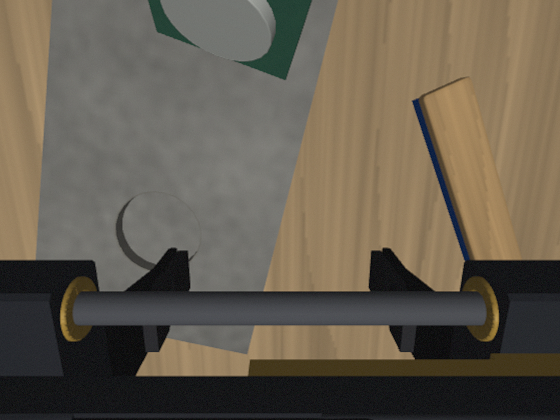

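The wrist view shows the drain at (159,230), the cover's lower part at (230,30), and the cover turned relative to the slab. I'll move up and over towards the cover to see all of it.

Emit:
move_arm:
  increments:
    - {"xyz": [15, -15, -35], "roll": 0, "grip": 100}
    - {"xyz": [15, -15, -35], "roll": 0, "grip": 100}
    - {"xyz": [15, -10, -30], "roll": 0, "grip": 100}
    - {"xyz": [10, 0, 0], "roll": 0, "grip": 100}
    - {"xyz": [0, 0, 0], "roll": 0, "grip": 100}

```text
time_s: 1.67
position: [0.5856, 0.0569, 0.3252]
tcp_rot: [[-0.002, 1.0, 0.006], [1.0, 0.002, 0.0], [0.0, 0.006, -1.0]]
force: [-0.2, -0.1, -0.2]
opening: 1.0
grasp_force: 0.0
```

Run:
```python
from h import *
im,d,P,c=shot("wrist","w2.png")
np.savez("w2.npz",im=im,d=d,P=P)
print(bot.read_state()["position"],bot.read_state()["qvel"].round(2))
hsv=cv2.cvtColor(im,cv2.COLOR_RGB2HSV)
g=(hsv[...,0]>60)&(hsv[...,0]<95)&(hsv[...,1]>90)&(d>0)
n,lab,st,ce=cv2.connectedComponentsWithStats(g.astype(np.uint8))
for i in range(1,n):
    if st[i,4]>200: q=P[lab==i]; print(st[i],q.mean(0).round(3),np.percentile(q,[1,99],axis=0).round(3).tolist())
x,y,z=P[...,0],P[...,1],P[...,2]
sl=(abs(z-.03)<.008)&(d>0)
print("slabz",np.median(z[(abs(x-.5)<.05)&(abs(y-.07)<.03)&(d>0)]))
b=(abs(z-.09)<.006)&(d>0)&(y>.1);print("block",b.sum(),np.median(z[b]),cv2.minAreaRect((P[b][:,:2]*1000).astype(np.float32)))
h=(z<.023)&(d>0)&(x>.42)&(x<.6)&(y>-.12)&(y<.05)&(abs((x-.5)*.971-(y+.05)*.237)<.09)
n,lab,st,ce=cv2.connectedComponentsWithStats(h.astype(np.uint8))
for i in range(1,n):
    if st[i,4]>200: q=P[lab==i]; print("hole",st[i],q.min(0).round(4),q.max(0).round(4),cv2.minEnclosingCircle((q[:,:2]*1000).astype(np.float32)),np.median(q[:,2]))
```

```text
[0.5849339  0.05575133 0.32321051] [-1.35  2.25  1.66 -0.79 -0.11 -0.31]
[  0   0  23  25 290] [0.272 0.239 0.014] [[0.261, 0.225, 0.011], [0.289, 0.247, 0.017]]
[ 222   33  127  102 4265] [0.586 0.157 0.115] [[0.524, 0.105, 0.036], [0.644, 0.189, 0.141]]
slabz 0.4109406056401983
block 5506 0.08939775647681697 ((591.9896240234375, 173.8281707763672), (95.54943084716797, 121.19004821777344), 71.07228088378906)
hole [ 183  217   64   59 2887] [ 0.4564 -0.095   0.0086] [ 0.5416 -0.0129  0.023 ] ((499.5579833984375, -51.69551086425781), 43.43817901611328) 0.011673223010780165
```

View pics/w2.png

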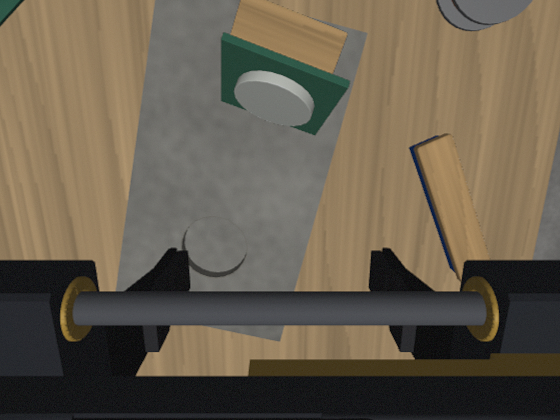

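The wrist view shows the drain at (214,247), the block at (295,35) and the cover's top edge running from (222,36) to (348,82), so cover and block are yawed about -20°. I'll fit the cover's foot and top edge next.

Run:
```python
from h import *
from scipy.ndimage import binary_erosion
D=np.load("w2.npz");im,d,P=D["im"],D["d"],D["P"]
hsv=cv2.cvtColor(im,cv2.COLOR_RGB2HSV)
g=(hsv[...,0]>60)&(hsv[...,0]<95)&(hsv[...,1]>90)&(d>0); g[:,:200]=0; g[150:]=0
e=binary_erosion(g,iterations=3)
p=P[e]
for _ in range(5):
    c=p.mean(0);v=np.linalg.svd(p-c,full_matrices=False)[2][2]; p=p[abs((p-c)@v)<.004]
v*=np.sign(v[1]); print("plane n",v.round(3),"yaw",np.degrees(np.arctan2(v[1],v[0])),"lean",np.degrees(np.arcsin(-v[2])),len(p))
n=v[:2]/np.hypot(*v[:2]); ex=np.array([n[1],-n[0]])
q=P[g&(abs((P-c)@v)<.004)]
print("ex range",np.percentile(q[:,:2]@ex,[.5,99.5]),"z",np.percentile(q[:,2],[.5,99.5]))
m=np.mean(np.percentile(q[:,:2]@ex,[.5,99.5]))
for z in(.03,.138):
    s=(c@v-v[2]*z)/np.hypot(*v[:2]); print(z,(m*ex+s*n).round(4))
s=(c@v-v[2]*.03)/np.hypot(*v[:2]);foot=m*ex+s*n
print("n",n,"ctr after tip",foot-60*1e-3*n,"to hole in (ex,n)", (np.array([.4996,-.0517])-(foot-.06*n))@np.array([ex,n]).T)
# valve from scene+side
for nm in("scene","side"):
    im,d,P,cc=shot(nm); r=im.astype(int)
    red=(r[...,0]>120)&(r[...,1]<60)&(r[...,2]<60)&(d>0)&(abs(P[...,2]-.105)<.015)&(P[...,1]<-.25)&(P[...,1]>-.55)
    q=P[red]; print(nm,red.sum(),cv2.minAreaRect((q[:,:2]*1000).astype(np.float32)) if red.sum()>5 else "", np.median(q[:,2]))
    h=(P[...,2]<.022)&(d>0)&(abs(P[...,0]-.5)<.06)&(abs(P[...,1]+.05)<.06)
    nn,lab,st,_=cv2.connectedComponentsWithStats(h.astype(np.uint8)); i=1+np.argmax(st[1:,4]); q=P[lab==i]
    print(cv2.minEnclosingCircle((q[:,:2]*1000).astype(np.float32)))
```

```text
plane n [ 0.296  0.839 -0.456] yaw 70.56063145606466 lean 27.10183126306901 2697
ex range [0.44318049 0.56017977] z [0.03538558 0.14097984]
0.03 [0.5727 0.1152]
0.138 [0.5911 0.1673]
n [0.33280915 0.9429942 ] ctr after tip [0.55269823 0.05862548] to hole in (ex,n) [-0.01335399 -0.12170787]
scene 133 ((511.88116455078125, -376.33233642578125), (102.23273468017578, 19.4506893157959), 14.741313934326172) 0.10657594893583755
((494.948974609375, -54.47425079345703), 42.930877685546875)
side 277 ((514.2646484375, -382.0840759277344), (89.23206329345703, 14.334810256958008), 12.663077354431152) 0.10631902955039318
((504.82269287109375, -44.10050964355469), 42.52290725708008)
```

Emit:
move_arm:
  increments:
    - {"xyz": [0, 0, 0], "roll": -0.124, "grip": 45}
    - {"xyz": [0, 0, 0], "roll": -0.124, "grip": 45}
    - {"xyz": [0, 0, 0], "roll": -0.124, "grip": 45}
    - {"xyz": [0, 0, 0], "roll": -0.124, "grip": 45}
    - {"xyz": [0, 0, 0], "roll": -0.124, "grip": 45}

```text
time_s: 2.23
position: [0.5846, 0.054, 0.3203]
tcp_rot: [[-0.585, 0.811, -0.004], [0.811, 0.585, 0.0], [0.002, -0.003, -1.0]]
force: [0.7, 0.0, 0.4]
opening: 0.71
grasp_force: 0.0
```

Emit:
move_arm:
  increments:
    - {"xyz": [0, 0, 0], "roll": -0.124, "grip": 45}
    - {"xyz": [0, 0, 0], "roll": -0.124, "grip": 45}
    - {"xyz": [0, 0, 0], "roll": -0.124, "grip": 45}
    - {"xyz": [0, 0, 0], "roll": -0.124, "grip": 45}
    - {"xyz": [0, 0, 0], "roll": -0.116, "grip": 45}

```text
time_s: 2.65
position: [0.5846, 0.054, 0.3203]
tcp_rot: [[-0.945, 0.328, -0.004], [0.328, 0.945, 0.0], [0.004, -0.001, -1.0]]
force: [-0.5, 0.7, 0.6]
opening: 0.456
grasp_force: 0.0
```

```bash
cat >> h.py <<'E'
def go(x,y,z):
    s=bot.read_state(); R=np.array(s["tcp_rot"]); p=np.array(s["position"])
    print("t",s["time_s"],"p",p.round(4),"yangle",np.degrees(np.arctan2(R[1,1],R[0,1])).round(2),"open",round(s["opening"],3),"F",np.round(s["force"],1),"shift mm",(R.T@(np.array([x,y,z])-p)*1000).round(1))
E
python3 -c "
from h import *
go(.591,.1671,.12)"
```

```text
t 2.65 p [0.5846 0.054  0.3203] yangle 70.86 open 0.456 F [-0.5  0.7  0.6] shift mm [ 30.3 109.2 200.3]
```

Emit:
move_arm:
  increments:
    - {"xyz": [8, 28, 25], "roll": 0, "grip": 45}
    - {"xyz": [8, 28, 25], "roll": 0, "grip": 45}
    - {"xyz": [8, 28, 25], "roll": 0, "grip": 45}
    - {"xyz": [6, 25, 25], "roll": 0, "grip": 45}
    - {"xyz": [0, 0, 20], "roll": 0, "grip": 45}

```text
time_s: 3.07
position: [0.5917, 0.1711, 0.1985]
tcp_rot: [[-0.944, 0.33, -0.005], [0.33, 0.944, 0.002], [0.005, -0.0, -1.0]]
force: [-1.0, 0.4, -0.8]
opening: 0.451
grasp_force: 0.0
```

```bash
python3 -c "
from h import *
go(.591,.1671,.12)
im,d,P,c=shot('side'); im2=shot('scene')[0]
cv2.imwrite('pics/s2.png',np.hstack([cv2.resize(im[110:250,230:380],(400,373)),cv2.resize(im2[190:330,190:340],(400,373))])[...,::-1])"
```

```text
t 3.0667 p [0.5917 0.1711 0.1985] yangle 70.73 open 0.451 F [-1.   0.4 -0.8] shift mm [-1.1 -4.  78.5]
```

View pics/s2.png

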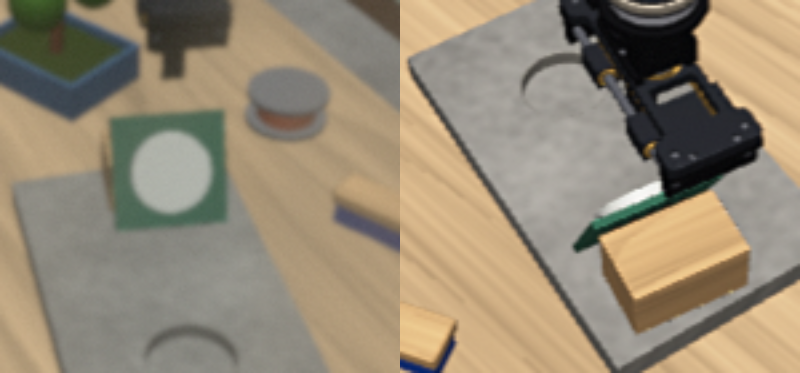

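The side crop (left) shows the fingers lined up above the cover's top edge at (170,70), and the scene crop (right) agrees. Now to lower the fingers so they straddle the edge.

Emit:
move_arm:
  increments:
    - {"xyz": [-1, -4, 20], "roll": 0, "grip": 45}
    - {"xyz": [0, 0, 20], "roll": 0, "grip": 45}
    - {"xyz": [0, 0, 15], "roll": 0, "grip": 45}
    - {"xyz": [0, 0, 10], "roll": 0, "grip": 45}
    - {"xyz": [0, 0, 8], "roll": 0, "grip": 45}

```text
time_s: 3.58
position: [0.5928, 0.1624, 0.1288]
tcp_rot: [[-0.943, 0.334, -0.001], [0.334, 0.943, -0.0], [0.001, -0.001, -1.0]]
force: [-0.4, 0.3, -0.2]
opening: 0.452
grasp_force: 0.0
```

Run:
```python
from h import *
go(.591,.1671,.12)
im,d,P,c=shot('wrist')
cv2.imwrite("pics/w3.png",im[...,::-1])
```

```text
t 3.5833 p [0.5928 0.1624 0.1288] yangle 70.5 open 0.452 F [-0.4  0.3 -0.2] shift mm [3.2 3.8 8.8]
```

View pics/w3.png

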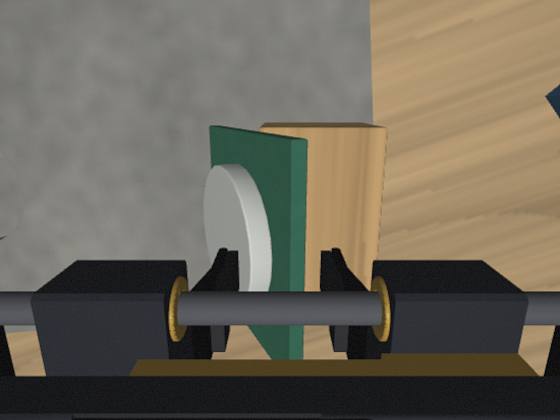

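The wrist view shows both fingers astride the plate's top edge at (300,250), touching nothing. Now I'll tip it slowly forward.

Emit:
move_arm:
  increments:
    - {"xyz": [0, -10, -2], "roll": 0, "grip": 45}
    - {"xyz": [0, -10, -2], "roll": 0, "grip": 45}
    - {"xyz": [0, -10, -2], "roll": 0, "grip": 45}
    - {"xyz": [0, -10, 0], "roll": 0, "grip": 45}
    - {"xyz": [0, -10, 0], "roll": 0, "grip": 45}

```text
time_s: 4.05
position: [0.576, 0.1152, 0.1367]
tcp_rot: [[-0.943, 0.333, 0.002], [0.333, 0.943, -0.0], [-0.002, 0.0, -1.0]]
force: [-0.1, -0.3, -0.8]
opening: 0.452
grasp_force: 0.0
```

Emit:
move_arm:
  increments:
    - {"xyz": [0, -8, 0], "roll": 0, "grip": 45}
    - {"xyz": [0, -7, 0], "roll": 0, "grip": 45}
    - {"xyz": [0, -7, 0], "roll": 0, "grip": 45}
    - {"xyz": [0, -5, 0], "roll": 0, "grip": 45}
    - {"xyz": [0, 0, 0], "roll": 0, "grip": 45}

```text
time_s: 4.47
position: [0.5664, 0.09, 0.1354]
tcp_rot: [[-0.943, 0.333, -0.001], [0.333, 0.943, -0.0], [0.001, -0.001, -1.0]]
force: [-0.5, -0.6, 0.6]
opening: 0.454
grasp_force: 0.4
```

```bash
cat >> h.py <<'E'
N=np.array([.3328,.943]);FT=np.array([.5727,.1152])
def sc():
    p=np.array(bot.read_state()["position"]); print("c mm",((p[:2]-FT)@N*1000).round(1),"z",p[2].round(4))
def greens(f=None):
    for n in("scene","side","wrist"):
        im,d,P,c=shot(n,f and n+f); hsv=cv2.cvtColor(im,cv2.COLOR_RGB2HSV)
        g=(hsv[...,0]>60)&(hsv[...,0]<95)&(hsv[...,1]>90)&(d>0)&(P[...,2]>.031)&(P[...,2]<.17)&(P[...,0]>.4)&(P[...,0]<.7)&(P[...,1]>-.15)&(P[...,1]<.25)
        q=P[g]
        if len(q)<50: print(n,"none"); continue
        cc=q.mean(0); v=np.linalg.svd(q-cc,full_matrices=False)[2][2]; s=(q[:,:2]-FT)@N; l=(q[:,:2]-FT)@np.array([N[1],-N[0]])
        print(n,len(q),"mean",cc.round(4),"n",v.round(2),"s",np.percentile(s*1000,[1,99]).round(),"lat",np.percentile(l*1000,[1,99]).round(),"z",np.percentile(q[:,2]*1000,[1,50,99]).round())
E
python3 -c "
from h import *
go(0,0,0);sc();greens()"
```

```text
t 4.4667 p [0.5664 0.09   0.1354] yangle 70.54 open 0.454 F [-0.5 -0.6  0.6] shift mm [ 504.  -273.4  136. ]
c mm -25.9 z 0.1354
scene 1314 mean [0.5811 0.1003 0.0809] n [0.3  0.87 0.39] s [-40.   8.] lat [-57.  59.] z [ 37.  76. 141.]
side none
wrist 13216 mean [0.5504 0.0969 0.1104] n [0.3  0.86 0.4 ] s [-44.   6.] lat [-60.  54.] z [ 39. 122. 144.]
```

The cover rests on the front finger, tilted 23° past vertical. I'll follow it down along its arc.

Emit:
move_arm:
  increments:
    - {"xyz": [0, -7, 5], "roll": 0, "grip": 45}
    - {"xyz": [0, -7, 6], "roll": 0, "grip": 45}
    - {"xyz": [0, -9, 7], "roll": 0, "grip": 45}
    - {"xyz": [0, -8, 7], "roll": 0, "grip": 45}
    - {"xyz": [0, -8, 7], "roll": 0, "grip": 45}

```text
time_s: 5.03
position: [0.5534, 0.0532, 0.1026]
tcp_rot: [[-0.943, 0.333, -0.001], [0.333, 0.943, -0.0], [0.001, -0.0, -1.0]]
force: [-0.4, -1.8, -0.5]
opening: 0.451
grasp_force: 0.5
```

Emit:
move_arm:
  increments:
    - {"xyz": [0, -7, 8], "roll": 0, "grip": 45}
    - {"xyz": [0, -6, 8], "roll": 0, "grip": 45}
    - {"xyz": [0, 0, 0], "roll": 0, "grip": 45}

```text
time_s: 5.28
position: [0.5477, 0.0409, 0.0854]
tcp_rot: [[-0.943, 0.334, -0.005], [0.334, 0.943, 0.0], [0.004, -0.001, -1.0]]
force: [-0.4, -0.7, -0.6]
opening: 0.449
grasp_force: 0.7
```

```bash
python3 -c "
from h import *
go(0,0,0);sc();greens()"
```

```text
t 5.2833 p [0.5477 0.0409 0.0854] yangle 70.49 open 0.449 F [-0.4 -0.7 -0.6] shift mm [ 502.2 -221.4   87.9]
c mm -78.4 z 0.0854
scene 1525 mean [0.5711 0.0829 0.0627] n [0.23 0.55 0.8 ] s [-91.   9.] lat [-57.  58.] z [ 35.  59. 155.]
side none
wrist 25765 mean [0.5341 0.0689 0.0789] n [-0.19 -0.53 -0.83] s [-96.   4.] lat [-60.  52.] z [ 38.  84. 103.]
```

Emit:
move_arm:
  increments:
    - {"xyz": [0, 2, 0], "roll": 0, "grip": 100}
    - {"xyz": [0, 2, 2], "roll": 0, "grip": 100}
    - {"xyz": [0, 2, 4], "roll": 0, "grip": 100}
    - {"xyz": [0, 2, 5], "roll": 0, "grip": 100}
    - {"xyz": [0, 0, 5], "roll": 0, "grip": 100}

```text
time_s: 5.85
position: [0.5527, 0.0503, 0.0713]
tcp_rot: [[-0.943, 0.332, 0.001], [0.332, 0.943, 0.0], [-0.001, 0.001, -1.0]]
force: [0.2, -1.1, -0.1]
opening: 0.74
grasp_force: 0.4
```

Emit:
move_arm:
  increments:
    - {"xyz": [0, 0, 2], "roll": 0, "grip": 100}
    - {"xyz": [0, -8, 0], "roll": 0, "grip": 100}
    - {"xyz": [0, -10, -3], "roll": 0, "grip": 100}
    - {"xyz": [0, -10, -5], "roll": 0, "grip": 100}
    - {"xyz": [0, 0, -20], "roll": 0, "grip": 100}

```text
time_s: 6.27
position: [0.5403, 0.0213, 0.096]
tcp_rot: [[-0.942, 0.334, -0.006], [0.334, 0.943, 0.001], [0.006, -0.002, -1.0]]
force: [-0.7, -0.1, -0.9]
opening: 0.993
grasp_force: 0.0
```

```bash
python3 -c "
from h import *
go(0,0,0);sc();greens()"
```

```text
t 6.2667 p [0.5403 0.0213 0.096 ] yangle 70.48 open 0.993 F [-0.7 -0.1 -0.9] shift mm [ 501.5 -200.4   99.3]
c mm -99.4 z 0.096
scene 1569 mean [0.5641 0.0723 0.0503] n [ 0.01  0.03 -1.  ] s [-109.    8.] lat [-54.  60.] z [ 45.  49. 107.]
side none
wrist 26049 mean [0.5402 0.0674 0.0497] n [-0.  0.  1.] s [-113.    4.] lat [-57.  42.] z [48. 49. 51.]
```

The cover now lies flat, boss down, with its top at z = 50 mm. I'll lift, roll back a quarter turn and look before pushing with both fingers.

Emit:
move_arm:
  increments:
    - {"xyz": [0, 0, -35], "roll": 0.125, "grip": 100}
    - {"xyz": [0, 0, -35], "roll": 0.125, "grip": 100}
    - {"xyz": [0, 0, -35], "roll": 0.125, "grip": 100}
    - {"xyz": [0, 0, -35], "roll": 0.125, "grip": 100}
    - {"xyz": [0, 0, -35], "roll": 0.125, "grip": 100}

```text
time_s: 6.83
position: [0.5423, 0.0229, 0.2738]
tcp_rot: [[-0.565, 0.825, -0.001], [0.825, 0.565, 0.0], [0.001, -0.0, -1.0]]
force: [-0.6, 0.5, -0.1]
opening: 1.0
grasp_force: 0.0
```

Emit:
move_arm:
  increments:
    - {"xyz": [0, 0, 0], "roll": 0.125, "grip": 100}
    - {"xyz": [0, 0, 0], "roll": 0.125, "grip": 100}
    - {"xyz": [0, 0, 0], "roll": 0.125, "grip": 100}
    - {"xyz": [0, 0, 0], "roll": 0.125, "grip": 100}
    - {"xyz": [0, 0, 0], "roll": 0.125, "grip": 100}

```text
time_s: 7.25
position: [0.5425, 0.0229, 0.2722]
tcp_rot: [[0.024, 1.0, -0.0], [1.0, -0.024, 0.0], [0.0, -0.0, -1.0]]
force: [-0.4, 0.4, -0.7]
opening: 1.003
grasp_force: 0.0
```

Emit:
move_arm:
  increments:
    - {"xyz": [0, 0, 0], "roll": 0.11, "grip": 100}
    - {"xyz": [0, 0, 0], "roll": 0.11, "grip": 100}
    - {"xyz": [0, 0, 0], "roll": 0.101, "grip": 100}
    - {"xyz": [0, 0, 0], "roll": 0, "grip": 100}

```text
time_s: 7.58
position: [0.5426, 0.0229, 0.2721]
tcp_rot: [[0.334, 0.942, -0.001], [0.942, -0.334, 0.0], [-0.0, -0.001, -1.0]]
force: [0.5, 0.3, 0.5]
opening: 1.002
grasp_force: 0.0
```

```bash
cat >> h.py <<'E'
E=np.array([N[1],-N[0]])
def plate(n="wrist",f=None):
    im,d,P,c=shot(n,f); hsv=cv2.cvtColor(im,cv2.COLOR_RGB2HSV)
    g=(hsv[...,0]>60)&(hsv[...,0]<95)&(hsv[...,1]>80)&(d>0)&(P[...,2]>.025)&(P[...,2]<.056)&(P[...,0]>.4)&(P[...,0]<.7)&(P[...,1]>-.15)&(P[...,1]<.25)
    q=P[g]; z=np.median(q[:,2]); q=q[abs(q[:,2]-z)<.004]
    r=cv2.minAreaRect((q[:,:2]*1000).astype(np.float32)); ct=np.array(r[0])/1000-FT
    print(n,len(q),"z",np.percentile(q[:,2]*1000,[2,50,98]).round(1),"rect",np.round(r[0],1),np.round(r[1],1),round(r[2],1),"lat,s",(ct@E*1000).round(1),(ct@N*1000).round(1))
    x,y,zz=P[...,0],P[...,1],P[...,2]
    h=(zz<.021)&(d>0)&(abs(x-.5)<.055)&(abs(y+.05)<.055)
    if h.sum()>200:
        nn,lab,st,_=cv2.connectedComponentsWithStats(h.astype(np.uint8)); i=1+np.argmax(st[1:,4]); o,R=cv2.minEnclosingCircle((P[lab==i][:,:2]*1000).astype(np.float32))
        k=np.array(o)/1000-FT; print("hole",np.round(o,1),round(R,1),"lat,s",(k@E*1000).round(1),(k@N*1000).round(1),st[i])
    b=(abs(zz-.09)<.006)&(d>0)&(y>.12)&(x>.5)&(x<.68); 
    if b.sum()>200:
        pb=P[b]; s=(pb[:,:2]-FT)@N; print("block s min",np.percentile(s*1000,[.5,2,5]).round(1))
E
python3 -c "
from h import *
go(0,0,0);sc();plate('wrist','w4.png');plate('scene');plate('side')"
```

```text
t 7.5833 p [0.5426 0.0229 0.2721] yangle -19.53 open 1.002 F [0.5 0.3 0.5] shift mm [-203.  -503.5  272.5]
c mm -97.0 z 0.2721
wrist 11912 z [47.8 49.4 51. ] rect [556.3  63.4] [119.3 119. ] 69.7 lat,s 1.8 -54.3
hole [499.6 -51.7] 43.5 lat,s -13.3 -181.7 [ 231  210   72   67 3701]
block s min [39.1 39.2 39.6]
scene 1677 z [45.5 48.8 52.2] rect [557.5  65.9] [122.2 118.7] 69.8 lat,s 2.0 -51.6
hole [493.9 -55.6] 43.2 lat,s -17.5 -187.3 [236 211  32  23 559]
block s min [41.8 43.3 45.5]
side 150 z [45.7 48.4 51.2] rect [554.   59.5] [107.  102.9] 70.4 lat,s 0.9 -58.7
hole [504.5 -44.6] 42.5 lat,s -11.1 -173.4 [285 233  34  24 619]
block s min [37.1 38.3 39.5]
```

View pics/w4.png

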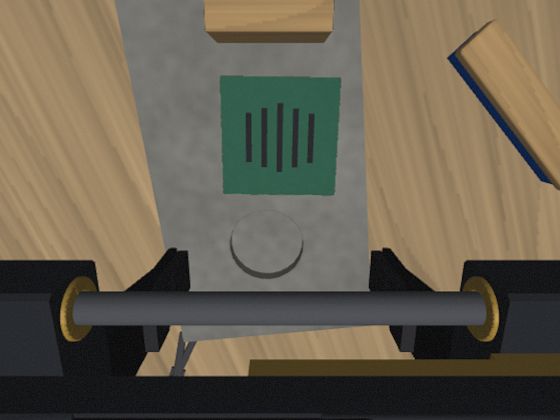

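The wrist view shows the cover flat and slotted side up at (280,135), the drain at (267,243), and a 33 mm gap between cover and block at (270,58). I'll put both open fingers into that gap.

```bash
python3 -c "
from h import *
t=FT+.022*N+.0018*E; go(*t,.038)"
```

```text
t 7.7333 p [0.5427 0.023  0.2723] yangle -19.3 open 0.996 F [-0.1 -0.   0.4] shift mm [ 1.189e+02 -2.000e-01  2.342e+02]
```

Emit:
move_arm:
  increments:
    - {"xyz": [30, 0, 25], "roll": 0, "grip": 100}
    - {"xyz": [30, 0, 25], "roll": 0, "grip": 100}
    - {"xyz": [30, 0, 25], "roll": 0, "grip": 100}
    - {"xyz": [29, 0, 25], "roll": 0, "grip": 100}
    - {"xyz": [0, 0, 20], "roll": 0, "grip": 100}

```text
time_s: 8.15
position: [0.5837, 0.1398, 0.1507]
tcp_rot: [[0.328, 0.945, 0.001], [0.945, -0.328, 0.002], [0.003, 0.001, -1.0]]
force: [0.3, 0.5, -0.5]
opening: 1.001
grasp_force: 0.0
```

```bash
python3 -c "
from h import *
t=FT+.022*N+.0018*E; go(*t,.038);plate()"
```

```text
t 8.15 p [0.5837 0.1398 0.1507] yangle -19.12 open 1.001 F [ 0.3  0.5 -0.5] shift mm [ -5.1  -0.5 112.7]
wrist 12539 z [48.  49.5 50.8] rect [556.7  64. ] [120.4 119.1] 69.7 lat,s 1.9 -53.6
block s min [40.1 41.4 43.7]
```

Emit:
move_arm:
  increments:
    - {"xyz": [0, 0, 15], "roll": 0, "grip": 100}
    - {"xyz": [0, 0, 15], "roll": 0, "grip": 100}
    - {"xyz": [0, 0, 10], "roll": 0, "grip": 100}
    - {"xyz": [0, 0, 0], "roll": 0, "grip": 100}

```text
time_s: 8.53
position: [0.581, 0.1348, 0.1109]
tcp_rot: [[0.332, 0.943, -0.004], [0.943, -0.332, -0.0], [-0.002, -0.004, -1.0]]
force: [-0.2, -0.3, -1.1]
opening: 0.998
grasp_force: 0.0
```

```bash
python3 -c "
from h import *
t=FT+.022*N+.0018*E; go(*t,.038)"
```

```text
t 8.5333 p [0.581  0.1348 0.1109] yangle -19.4 open 0.998 F [-0.2 -0.3 -1.1] shift mm [ 0.9  0.8 72.9]
```

Emit:
move_arm:
  increments:
    - {"xyz": [1, 0, 18], "roll": 0, "grip": 100}
    - {"xyz": [0, 0, 18], "roll": 0, "grip": 100}
    - {"xyz": [0, 0, 18], "roll": 0, "grip": 100}
    - {"xyz": [0, 0, 12], "roll": 0, "grip": 100}
    - {"xyz": [0, 0, 6], "roll": 0, "grip": 100}

```text
time_s: 8.95
position: [0.5825, 0.1359, 0.0398]
tcp_rot: [[0.333, 0.943, -0.001], [0.943, -0.333, -0.0], [-0.001, -0.001, -1.0]]
force: [-0.8, -1.3, -0.1]
opening: 1.005
grasp_force: 0.0
```

```bash
python3 -c "
from h import *
t=FT+.022*N+.0018*E; go(*t,.038);plate()"
```

```text
t 8.95 p [0.5825 0.1359 0.0398] yangle -19.43 open 1.005 F [-0.8 -1.3 -0.1] shift mm [-0.8 -0.6  1.8]
wrist 9038 z [48.4 49.5 50.6] rect [572.7 108.7] [ 48.7 119.5] 71.7 lat,s 2.2 -6.1
block s min [18.1 40.7 43.5]
```

Emit:
move_arm:
  increments:
    - {"xyz": [-7, 0, 0], "roll": 0, "grip": 100}
    - {"xyz": [-8, -0.8, 0], "roll": 0, "grip": 100}
    - {"xyz": [-12, -1.4, 0], "roll": 0, "grip": 100}
    - {"xyz": [-12, -1.4, 0], "roll": 0, "grip": 100}
    - {"xyz": [-12, -1.4, 0], "roll": 0, "grip": 100}

```text
time_s: 9.42
position: [0.5615, 0.0888, 0.0416]
tcp_rot: [[0.333, 0.943, 0.002], [0.943, -0.333, 0.0], [0.001, 0.002, -1.0]]
force: [0.3, 2.2, 1.9]
opening: 1.004
grasp_force: 1.3
```

Emit:
move_arm:
  increments:
    - {"xyz": [-12, -1.4, 0], "roll": 0, "grip": 100}
    - {"xyz": [-10, -1.2, 0], "roll": 0, "grip": 100}
    - {"xyz": [-10, -1.2, 0], "roll": 0, "grip": 100}
    - {"xyz": [-10, -1.2, 0], "roll": 0, "grip": 100}
    - {"xyz": [0, 0, 0], "roll": 0, "grip": 100}

```text
time_s: 9.83
position: [0.5408, 0.0501, 0.0403]
tcp_rot: [[0.334, 0.943, -0.003], [0.943, -0.334, -0.001], [-0.001, -0.002, -1.0]]
force: [-0.6, 0.1, 0.1]
opening: 1.002
grasp_force: 0.0
```

```bash
python3 -c "
from h import *
go(0,0,0);sc();plate();plate('scene');plate('side')"
```

```text
t 9.8333 p [0.5408 0.0501 0.0403] yangle -19.5 open 1.002 F [-0.6  0.1  0.1] shift mm [-227.6 -493.    41.9]
c mm -72.0 z 0.0403
wrist 8768 z [48.4 49.6 50.7] rect [534.   28.6] [ 65.9 119.2] 69.8 lat,s -7.7 -94.6
scene 361 z [45.1 48.6 51.8] rect [514.4 -18.7] [141.5  91.2] 86.2 lat,s -10.4 -145.7
block s min [41.6 43.3 45.7]
side 676 z [45.9 48.5 51.3] rect [514.9 -19.6] [115.2 108.9] 70.5 lat,s -9.6 -146.4
hole [502.9 -53.5] 40.2 lat,s -9.7 -182.3 [287 246  32  11 244]
```

Emit:
move_arm:
  increments:
    - {"xyz": [-10, -1.5, 0], "roll": 0, "grip": 100}
    - {"xyz": [-10, -1.5, 0], "roll": 0, "grip": 100}
    - {"xyz": [-8, -1.2, 0], "roll": 0, "grip": 100}
    - {"xyz": [-5, -0.8, 0], "roll": 0, "grip": 100}
    - {"xyz": [0, 0, 0], "roll": 0, "grip": 100}

```text
time_s: 10.4
position: [0.5257, 0.0214, 0.0405]
tcp_rot: [[0.334, 0.943, -0.002], [0.943, -0.334, -0.0], [-0.001, -0.002, -1.0]]
force: [-0.1, 0.5, 0.4]
opening: 1.0
grasp_force: 0.0
```

```bash
python3 -c "
from h import *
go(0,0,0);sc();plate();plate('scene');plate('side')"
```

```text
t 10.4 p [0.5257 0.0214 0.0405] yangle -19.49 open 1.0 F [-0.1  0.5  0.4] shift mm [-195.5 -488.4   41.4]
c mm -104.1 z 0.0405
wrist 8812 z [48.1 51.5 54. ] rect [5.179e+02 4.000e-01] [ 66.1 118.7] 70.5 lat,s -13.4 -126.5
scene 174 z [45.5 49.8 52.9] rect [495.1 -15.8] [71.1 85.1] 66.4 lat,s -29.6 -149.4
block s min [41.3 42.9 45.4]
side 317 z [42.  46.4 49.7] rect [492.9 -47.2] [108.7 101.4] 66.0 lat,s -21.2 -179.7
```

The plate is beginning to tip into the drain and its lateral offset is right, so I'll push the last 8 mm.

Emit:
move_arm:
  increments:
    - {"xyz": [-3, 0, 0], "roll": 0, "grip": 100}
    - {"xyz": [-2, 0, 0], "roll": 0, "grip": 100}
    - {"xyz": [-2, 0, 0], "roll": 0, "grip": 100}
    - {"xyz": [0, 0, 0], "roll": 0, "grip": 100}

```text
time_s: 10.88
position: [0.5244, 0.0156, 0.0405]
tcp_rot: [[0.333, 0.943, -0.0], [0.943, -0.333, -0.0], [-0.0, -0.0, -1.0]]
force: [0.7, -0.0, -0.7]
opening: 1.003
grasp_force: 0.0
```

```bash
python3 -c "
from h import *
go(0,0,0);sc();plate();plate('scene');plate('side')"
```

```text
t 10.8833 p [0.5244 0.0156 0.0405] yangle -19.42 open 1.003 F [ 0.7 -0.  -0.7] shift mm [-189.1 -489.3   40.6]
c mm -110.0 z 0.0405
wrist 8841 z [34.5 37.5 38.7] rect [511.4 -17.5] [ 57.4 119.6] 71.4 lat,s -13.6 -145.5
scene 372 z [33.4 36.8 40.2] rect [500.4 -48. ] [121.8 117.7] 70.0 lat,s -13.8 -178.0
block s min [41.3 43.2 45.6]
side 649 z [34.  36.6 39.3] rect [495.6 -50.8] [115.5 103.8] 69.3 lat,s -17.5 -182.2
```

The plate dropped home, with its top at 37.5 mm and level. I'll lift clear and verify.

Emit:
move_arm:
  increments:
    - {"xyz": [4, 0, -5], "roll": 0, "grip": 100}
    - {"xyz": [0, 0, -30], "roll": 0, "grip": 100}
    - {"xyz": [0, 0, -40], "roll": 0, "grip": 100}
    - {"xyz": [-20, 0, -40], "roll": 0, "grip": 100}
    - {"xyz": [-30, 0, -40], "roll": 0, "grip": 100}

```text
time_s: 11.45
position: [0.5119, -0.0204, 0.1886]
tcp_rot: [[0.329, 0.944, 0.002], [0.944, -0.329, 0.0], [0.001, 0.002, -1.0]]
force: [0.9, -1.0, -0.3]
opening: 0.999
grasp_force: 0.0
```

```bash
cat >> h.py <<'E'
def level(n):
    im,d,P,c=shot(n); hsv=cv2.cvtColor(im,cv2.COLOR_RGB2HSV)
    g=(hsv[...,0]>60)&(hsv[...,0]<95)&(hsv[...,1]>80)&(d>0)&(P[...,2]>.025)&(P[...,2]<.056)&(P[...,0]>.4)&(P[...,0]<.7)&(P[...,1]>-.15)&(P[...,1]<.1)
    q=P[g]; A=np.c_[q[:,:2]-q[:,:2].mean(0),np.ones(len(q))]; k=np.linalg.lstsq(A,q[:,2],rcond=None)[0]
    sl=(d>0)&(abs(P[...,2]-.03)<.006)&(abs((P[...,:2]-FT)@E+.013)<.09)&(abs((P[...,:2]-FT)@N+.05)<.06)
    print(n,"tilt mm over 120",(k[:2]*120).round(2),"z",(k[2]*1000).round(2),"slab",np.median(P[...,2][sl])*1000, sl.sum())
E
python3 -c "
from h import *
go(0,0,0);plate();level('wrist');level('scene');level('side')
for n in('scene','side'):
  im,d,P,c=shot(n); r=im.astype(int)
  red=(r[...,0]>120)&(r[...,1]<60)&(r[...,2]<60)&(d>0)&(abs(P[...,2]-.105)<.015)&(P[...,1]<-.25)&(P[...,1]>-.55)
  q=P[red]; print(red.sum(),cv2.minAreaRect((q[:,:2]*1000).astype(np.float32)),np.median(q[:,2]))
  v=bot.trace('seedling',n)[0]['mask']; print(np.percentile(P[v&(d>0)],[3,97],axis=0).round(3))
"
```

```text
t 11.45 p [ 0.5119 -0.0204  0.1886] yangle -19.23 open 0.999 F [ 0.9 -1.  -0.3] shift mm [-149.5 -490.4  187.6]
wrist 14688 z [36.1 37.5 39. ] rect [499.5 -51.7] [119.9 119. ] 70.7 lat,s -13.5 -181.7
wrist tilt mm over 120 [-0.02 -0.04] z 37.5 slab 29.402757294800185 30995
scene tilt mm over 120 [-0.06  0.14] z 36.81 slab 28.884978171480725 2625
side tilt mm over 120 [ 0.54 -0.35] z 36.56 slab 28.43208333027192 1931
131 ((511.80743408203125, -376.41748046875), (103.41889953613281, 20.110248565673828), 15.637593269348145) 0.10645507987823954
[[ 0.672 -0.334  0.005]
 [ 0.724 -0.283  0.103]]
234 ((514.8477783203125, -382.0896911621094), (88.01569366455078, 12.331891059875488), 12.866822242736816) 0.10628249485548669
[[ 0.669 -0.344  0.002]
 [ 0.722 -0.29   0.102]]
```

The cover is seated: its top is 8.1 mm above the slab, level, with its centre over the drain. On to the valve.

Emit:
move_arm:
  increments:
    - {"xyz": [-35, 7, -25], "roll": 0, "grip": 60}
    - {"xyz": [-36, 7, -25], "roll": 0, "grip": 60}
    - {"xyz": [-36, 7, -25], "roll": 0, "grip": 60}
    - {"xyz": [-36, 8, -10], "roll": 0, "grip": 60}
    - {"xyz": [-36, 8, 0], "roll": 0, "grip": 60}

```text
time_s: 12.27
position: [0.4887, -0.1981, 0.2685]
tcp_rot: [[0.331, 0.944, 0.003], [0.944, -0.331, -0.002], [-0.001, 0.003, -1.0]]
force: [1.1, -0.6, -0.7]
opening: 0.705
grasp_force: 0.0
```

Emit:
move_arm:
  increments:
    - {"xyz": [-36, 8, 0], "roll": 0, "grip": 60}
    - {"xyz": [-36, 8, 0], "roll": 0, "grip": 60}
    - {"xyz": [-36, 8, 0], "roll": 0, "grip": 60}
    - {"xyz": [-36, 8, 0], "roll": 0.12, "grip": 60}
    - {"xyz": [0, 0, 0], "roll": 0.12, "grip": 60}

```text
time_s: 12.68
position: [0.4695, -0.3498, 0.2651]
tcp_rot: [[0.556, 0.831, -0.001], [0.831, -0.556, -0.003], [-0.003, 0.001, -1.0]]
force: [-0.1, -0.1, -0.2]
opening: 0.601
grasp_force: 0.0
```

Emit:
move_arm:
  increments:
    - {"xyz": [0, 0, 0], "roll": 0.124, "grip": 60}
    - {"xyz": [0, 0, 0], "roll": 0.124, "grip": 60}
    - {"xyz": [0, 0, 0], "roll": 0.124, "grip": 60}
    - {"xyz": [0, 0, 0], "roll": 0.124, "grip": 60}
    - {"xyz": [0, 0, 0], "roll": 0.124, "grip": 60}

```text
time_s: 13.1
position: [0.4698, -0.3421, 0.2649]
tcp_rot: [[0.934, 0.358, -0.003], [0.358, -0.934, 0.003], [-0.001, -0.004, -1.0]]
force: [1.5, -0.3, -0.9]
opening: 0.601
grasp_force: 0.0
```

Emit:
move_arm:
  increments:
    - {"xyz": [0, 0, 0], "roll": 0.124, "grip": 60}
    - {"xyz": [0, 0, 0], "roll": 0, "grip": 60}
    - {"xyz": [0, 0, 0], "roll": 0, "grip": 60}

```text
time_s: 13.35
position: [0.4699, -0.3423, 0.2655]
tcp_rot: [[0.968, 0.249, -0.002], [0.249, -0.968, 0.002], [-0.001, -0.003, -1.0]]
force: [-0.2, 0.0, -0.7]
opening: 0.598
grasp_force: 0.0
```

Run:
```python
from h import *
go(.46,-.39,.28)
im,d,P,c=shot("wrist","w5.png"); np.savez("w5.npz",im=im,d=d,P=P)
r=im.astype(int)
red=(r[...,0]>120)&(r[...,1]<60)&(r[...,2]<60)&(d>0)&(abs(P[...,2]-.105)<.015)
q=P[red]; print(red.sum(),cv2.minAreaRect((q[:,:2]*1000).astype(np.float32)),np.median(q[:,2]))
```

```text
t 13.35 p [ 0.4699 -0.3423  0.2655] yangle -75.58 open 0.598 F [-0.2  0.  -0.7] shift mm [-21.5  43.7 -14.6]
2174 ((509.5721740722656, -382.11688232421875), (105.88765716552734, 16.924829483032227), 13.782169342041016) 0.10733234882157186
```

View pics/w5.png

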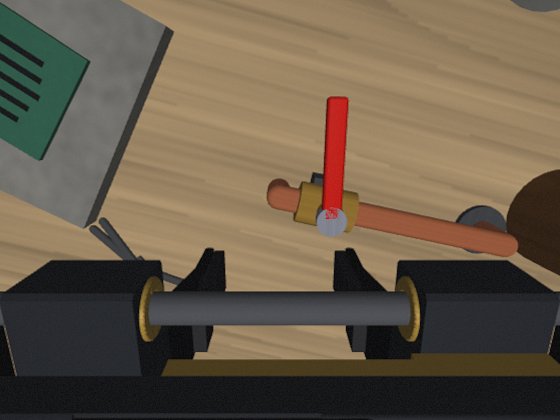

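The wrist view shows the handle running from its axis bolt at (332,220) to its tip at (338,97), and the copper pipe from (280,195) to (515,245). The pot is out of view. Next I'll fit both directions.

```bash
cat >> h.py <<'E'
def handle(n="wrist"):
    im,d,P,c=shot(n); r=im.astype(int)
    red=(r[...,0]>120)&(r[...,1]<60)&(r[...,2]<60)&(d>0)&(abs(P[...,2]-.105)<.006)&(P[...,1]<-.2)
    q=P[red][:,:2]; ct=q.mean(0); v=np.linalg.svd(q-ct,full_matrices=False)[2][0]; v*=np.sign(v[0]+v[1]); t=(q-ct)@v
    print(n,len(q),"handle ang",np.degrees(np.arctan2(v[1],v[0])).round(2),"tip",(ct+v*np.percentile(t,99.5)).round(4),"len",np.ptp(t).round(4),"pivot?",(ct+v*(np.percentile(t,99.5)-.11)).round(4))
E
python3 - <<'E'
from h import *
D=np.load("w5.npz");im,d,P=D["im"],D["d"],D["P"]
hsv=cv2.cvtColor(im,cv2.COLOR_RGB2HSV).astype(int)
print([hsv[v,u].tolist() for v,u in((218,400),(230,440),(240,490),(195,290))],[P[v,u].round(3).tolist() for v,u in((218,400),(230,440),(240,490),(195,290),(220,332))])
m=(hsv[...,0]<14)&(hsv[...,1]>120)&(d>0)&(P[...,2]>.03)&(P[...,2]<.095)
m[:, :265]=0; m[:180]=0; m[260:]=0; m[:,478:]=0
m[:,295:360]=0
# centre line of the pipe: per column extremal highest points
q=P[m]; 
for lo in(0,360):
    mm=m.copy(); mm[:,:lo]=0
    q=P[mm][:,:2]; ct=q.mean(0); v=np.linalg.svd(q-ct,full_matrices=False)[2][0]; print(len(q),"pipe ang",np.degrees(np.arctan2(v[1],v[0])),ct,np.ptp(P[mm][:,2]))
handle();handle("scene");handle("side")
E
```

```text
[[9, 150, 151], [9, 153, 152], [9, 156, 152], [9, 157, 148]] [[0.465, -0.472, 0.066], [0.464, -0.516, 0.068], [0.466, -0.571, 0.067], [0.46, -0.356, 0.065], [0.456, -0.396, 0.106]]
3562 pipe ang -88.18304852047565 [ 0.4600622  -0.46463028] 0.039672747666785135
2842 pipe ang -88.37784314356735 [ 0.46104739 -0.4942435 ] 0.016231593446085935
wrist 2126 handle ang 13.82 tip [ 0.5609 -0.3693] len 0.0974 pivot? [ 0.4541 -0.3955]
scene 126 handle ang 13.91 tip [ 0.561 -0.365] len 0.1023 pivot? [ 0.4542 -0.3915]h.py:56: RuntimeWarning: Mean of empty slice.
  q=P[red][:,:2]; ct=q.mean(0); v=np.linalg.svd(q-ct,full_matrices=False)[2][0]; v*=np.sign(v[0]+v[1]); t=(q-ct)@v
  ret = um.true_divide(
Traceback (most recent call last):
  File "h.py", line 56, in handle
    q=P[red][:,:2]; ct=q.mean(0); v=np.linalg.svd(q-ct,full_matrices=False)[2][0]; v*=np.sign(v[0]+v[1]); t=(q-ct)@v
                                    ~~~~~~~~~~~~~~~~~~~~~~~~~~~~~~~~~~~~~~~~~~^^^
IndexError: index 0 is out of bounds for axis 0 with size 0
```

Run:
```python
from h import *
from scipy.optimize import least_squares
def fit(im,d,P,nm):
    hsv=cv2.cvtColor(im,cv2.COLOR_RGB2HSV).astype(int)
    m=(hsv[...,0]<14)&(hsv[...,1]>110)&(d>0)&(P[...,2]>.045)&(P[...,2]<.075)&(abs(P[...,0]-.46)<.03)&(((P[...,1]<-.43)&(P[...,1]>-.56))|((P[...,1]>-.372)&(P[...,1]<-.35)))
    q=P[m]
    f=lambda a:np.hypot((q[:,0]-a[0]-a[1]*(q[:,1]+.45))/np.hypot(1,a[1]),q[:,2]-a[2])-a[3]
    r=least_squares(f,[.455,0,.055,.011],loss="soft_l1",f_scale=.001)
    print(nm,len(q),r.x.round(4),"pipe ang",90-np.degrees(np.arctan(r.x[1])),"rms",np.sqrt(np.mean(r.fun**2)),"yr",q[:,1].min(),q[:,1].max())
D=np.load("w5.npz");fit(D["im"],D["d"],D["P"],"wrist")
for n in("scene","side"):
    a=shot(n);fit(a[0],a[1],a[2],n)
```

```text
wrist 3280 [ 0.4572 -0.0376  0.0547  0.0128] pipe ang 92.15164421252052 rms 0.0006245845286342063 yr -0.5599451702697252 -0.3500109275828534
scene 260 [ 0.4575 -0.0362  0.0554  0.0119] pipe ang 92.07296280755489 rms 0.001955397548246512 yr -0.5594972209889651 -0.35053404507481734
side 880 [ 0.4572 -0.0358  0.0542  0.0123] pipe ang 92.05138164567676 rms 0.0011534963819702802 yr -0.533450640199315 -0.35001093355061474
```

The valve is now about 11.7° open: handle at 13.8° in the world, closed direction at 2.1°. Half way is 47.1°, so the handle must turn 33.3° anticlockwise. I'll grip it 90 mm from the pivot.

```bash
python3 -c "
from h import *
go(.5424,-.373,.083)"
```

```text
t 13.65 p [ 0.4699 -0.343   0.2668] yangle -75.74 open 0.603 F [-0.4  0.2  0.7] shift mm [ 62.9  47.  183.8]
```

Emit:
move_arm:
  increments:
    - {"xyz": [31, 23, 0], "roll": 0, "grip": 60}
    - {"xyz": [32, 24, 20], "roll": 0, "grip": 60}
    - {"xyz": [0, 0, 40], "roll": 0, "grip": 60}
    - {"xyz": [0, 0, 40], "roll": 0, "grip": 60}
    - {"xyz": [0, 0, 0], "roll": 0, "grip": 60}

```text
time_s: 14.07
position: [0.5358, -0.368, 0.1597]
tcp_rot: [[0.969, 0.246, -0.013], [0.246, -0.969, 0.012], [-0.009, -0.015, -1.0]]
force: [-1.3, 1.8, -1.3]
opening: 0.596
grasp_force: 0.0
```

```bash
python3 -c "
from h import *
go(.5424,-.373,.083);handle()"
```

```text
t 14.0667 p [ 0.5358 -0.368   0.1597] yangle -75.76 open 0.596 F [-1.3  1.8 -1.3] shift mm [ 5.9  7.6 76.5]
wrist 2955 handle ang 13.7 tip [ 0.5611 -0.3695] len 0.1066 pivot? [ 0.4542 -0.3956]
```

Emit:
move_arm:
  increments:
    - {"xyz": [0, 0, 25], "roll": 0, "grip": 60}
    - {"xyz": [0, 0, 25], "roll": 0, "grip": 60}
    - {"xyz": [0, 0, 20], "roll": 0, "grip": 60}
    - {"xyz": [0, 0, 12], "roll": 0, "grip": 60}
    - {"xyz": [0, 0, 0], "roll": 0, "grip": 60}

```text
time_s: 14.53
position: [0.5395, -0.3719, 0.0861]
tcp_rot: [[0.969, 0.245, -0.001], [0.245, -0.969, 0.001], [-0.001, -0.001, -1.0]]
force: [-0.5, -0.4, 0.7]
opening: 0.598
grasp_force: 0.0
```

```bash
python3 -c "
from h import *
go(.5424,-.373,.083)"
```

```text
t 14.5333 p [ 0.5395 -0.3719  0.0861] yangle -75.8 open 0.598 F [-0.5 -0.4  0.7] shift mm [2.6 1.8 3. ]
```

Emit:
move_arm:
  increments:
    - {"xyz": [2, 1.5, 2], "roll": 0, "grip": 15}
    - {"xyz": [0, 0, 0], "roll": 0, "grip": 15}
    - {"xyz": [0, 0, 0], "roll": 0, "grip": 15}
    - {"xyz": [0, 0, 0], "roll": 0, "grip": 15}
    - {"xyz": [0, 0, 0], "roll": 0, "grip": 15}

```text
time_s: 14.95
position: [0.5428, -0.3735, 0.0855]
tcp_rot: [[0.969, 0.245, 0.001], [0.245, -0.969, -0.001], [0.001, 0.002, -1.0]]
force: [0.1, -0.9, -0.1]
opening: 0.311
grasp_force: 0.0
```

Emit:
move_arm:
  increments:
    - {"xyz": [0, 0, 0], "roll": 0, "grip": 15}
    - {"xyz": [0, 0, 0], "roll": 0, "grip": 15}

```text
time_s: 15.12
position: [0.5426, -0.3734, 0.0849]
tcp_rot: [[0.969, 0.245, 0.001], [0.245, -0.969, -0.001], [0.001, 0.001, -1.0]]
force: [0.6, -1.1, 1.6]
opening: 0.206
grasp_force: 30.0
```

Gripped, with an opening of 18 mm. Now the arc.

Emit:
move_arm:
  increments:
    - {"xyz": [-0.2, -6.5, 0], "roll": -0.073, "grip": 15}
    - {"xyz": [-0.2, -6.5, 0], "roll": -0.073, "grip": 15}
    - {"xyz": [-0.2, -6.5, 0], "roll": -0.073, "grip": 15}
    - {"xyz": [-0.2, -6.5, 0], "roll": -0.073, "grip": 15}
    - {"xyz": [0, 0, 0], "roll": 0, "grip": 15}

```text
time_s: 15.53
position: [0.5322, -0.3485, 0.0849]
tcp_rot: [[0.857, 0.516, -0.0], [0.516, -0.857, -0.0], [-0.0, 0.0, -1.0]]
force: [0.0, 0.8, 3.9]
opening: 0.203
grasp_force: 30.0
```

Emit:
move_arm:
  increments:
    - {"xyz": [-0.2, -6.5, 0], "roll": -0.073, "grip": 15}
    - {"xyz": [-0.2, -6.5, 0], "roll": -0.073, "grip": 15}
    - {"xyz": [-0.2, -6.5, 0], "roll": -0.073, "grip": 15}
    - {"xyz": [-0.2, -6.5, 0], "roll": -0.073, "grip": 15}
    - {"xyz": [0, 0, 0], "roll": 0, "grip": 15}

```text
time_s: 15.95
position: [0.5158, -0.3286, 0.0849]
tcp_rot: [[0.674, 0.739, -0.0], [0.739, -0.674, 0.0], [-0.0, -0.0, -1.0]]
force: [-0.5, 1.1, 3.2]
opening: 0.202
grasp_force: 30.0
```

```bash
python3 -c "
from h import *
go(.455+.09*np.cos(np.radians(47.1)),-.3945+.09*np.sin(np.radians(47.1)),.085);handle()"
```

```text
t 15.95 p [ 0.5158 -0.3286  0.0849] yangle -42.34 open 0.202 F [-0.5  1.1  3.2] shift mm [ 0.3  0.3 -0.1]
wrist 3075 handle ang 47.91 tip [ 0.5285 -0.3141] len 0.0542 pivot? [ 0.4548 -0.3958]
```

Emit:
move_arm:
  increments:
    - {"xyz": [0, 0, 0], "roll": 0, "grip": 60}
    - {"xyz": [0, 0, 0], "roll": 0, "grip": 60}
    - {"xyz": [0, 0, 0], "roll": 0, "grip": 60}
    - {"xyz": [0, 0, 0], "roll": 0, "grip": 60}
    - {"xyz": [0, 0, -5], "roll": 0, "grip": 60}

```text
time_s: 16.42
position: [0.5156, -0.3284, 0.0883]
tcp_rot: [[0.674, 0.739, -0.002], [0.739, -0.674, 0.002], [0.0, -0.003, -1.0]]
force: [0.2, 0.3, -0.5]
opening: 0.501
grasp_force: 0.0
```

Emit:
move_arm:
  increments:
    - {"xyz": [0, 0, -20], "roll": 0, "grip": 60}
    - {"xyz": [0, 0, -40], "roll": 0, "grip": 60}
    - {"xyz": [0, 0, -40], "roll": 0, "grip": 60}
    - {"xyz": [-30, 0, -40], "roll": 0, "grip": 60}
    - {"xyz": [-30, 0, 0], "roll": 0, "grip": 60}

```text
time_s: 16.83
position: [0.4834, -0.372, 0.231]
tcp_rot: [[0.671, 0.741, 0.011], [0.742, -0.671, -0.011], [-0.001, 0.016, -1.0]]
force: [0.4, -0.9, 0.8]
opening: 0.596
grasp_force: 0.0
```

Emit:
move_arm:
  increments:
    - {"xyz": [0, 0, 0], "roll": 0, "grip": 60}
    - {"xyz": [0, 0, 0], "roll": 0, "grip": 60}

```text
time_s: 17.0
position: [0.4784, -0.3706, 0.2236]
tcp_rot: [[0.676, 0.737, 0.001], [0.737, -0.676, -0.001], [0.0, 0.001, -1.0]]
force: [-0.4, 0.6, -0.3]
opening: 0.602
grasp_force: 0.0
```

Run:
```python
from h import *
go(.5,-.3,.3);handle();handle("scene")
level("scene");level("side")
for n in("scene","side"):
    a=shot(n); v=bot.trace("seedling",n)
    if v: print(n,np.percentile(a[2][v[0]["mask"]&(a[1]>0)],[3,97],axis=0).round(3).tolist())
```

```text
t 17.0 p [ 0.4784 -0.3706  0.2236] yangle -42.51 open 0.602 F [-0.4  0.6 -0.3] shift mm [ 66.6 -31.7 -76.5]
wrist 2896 handle ang 47.72 tip [ 0.5287 -0.3146] len 0.1058 pivot? [ 0.4547 -0.396 ]
scene 138 handle ang 47.71 tip [ 0.5296 -0.3103] len 0.1096 pivot? [ 0.4556 -0.3917]
scene tilt mm over 120 [ 0.22 -0.09] z 36.77 slab 28.964679404374472 2618
side tilt mm over 120 [-0.23 -0.31] z 36.48 slab 28.47305414275503 1937
scene [[0.671, -0.332, 0.005], [0.724, -0.283, 0.103]]
side [[0.667, -0.345, 0.002], [0.705, -0.307, 0.099]]
```

The valve is at 45.6°, the cover is flush and the pot hasn't moved, so I'm handing in.

```bash
python3 -c "
from rig import bot
print(bot.hand_in())"
```

```text
the job is handed in; nothing more can be done
None
```

Job handed in: by camera measurement the cover is seated flush, boss down, on the drain, the valve was left at about 45.6° with the gripper clear, and the seedling pot did not move; the hand-in returned no verdict.

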